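# Seat a batten on the hidden stop of an end-drilling jig and close the clamp jaw on it

## Robot

A 6-joint arm with a two-finger parallel gripper is mounted at the origin on the work surface. World frame = base frame: x ahead of the robot, y to its left, z up, the work surface at z = 0. Lengths are in m, angles in rad, forces in N, time in s.
With the tool pointing down it reaches from about 0.35 to 0.925 m from the base axis. Payload 6.4 kg.
Tool frame: the origin (TCP) lies midway between the tips of the shut fingers; the grasp point (between the pads) lies 19 mm behind it; z points along the fingers, y is the line along which they close (so a half turn about z gives the same grasp; the last joint's range is limited). The gripper opens to 94 mm and grips with 3 to 60 N. Pads are 16 mm wide; open, the fingers measure 119 mm over their backs; the gripper's body (75 mm by 177 mm) begins 78 mm behind the grasp point.
Start: joints at [-1.297, 0.245, 1.558, -0, 1.339, -0.174], TCP at [0.281, -0.586, 0.205] pointing down, gripper open.
Joint ranges: [-3.13, 3.13], [-1.02, 2.26], [0.13, 2.54], [-0.95, 4.09], [0.21, 2.88], [-2.74, 2.74]. Speed limits (rad/s): [2.57, 2.57, 3.14, 3.14, 3.14, 3.14].

## Interface

Orientations are given as a unit quaternion [x, y, z, w].
In Python, from station import arm gives the robot as it stands.
- The arm moves only by the shell command python3 -m creep 'ROWS'. ROWS is JSON, a list that holds one entry, the list of rows, each a list of 7 numbers: the shift along the tool's x, y, z normalised to -1 to 1, where 1 is 1 m, then the turn, a rotation vector about the tool's x, y, z normalised to -1 to 1, where 1 is 180 degrees, then the opening, from -1 (shut) to 1 (fully open). A call has 1 to 12 rows; each row is the pose to reach, as a shift and turn from the pose commanded when the call began, along the tool's axes at that moment, turning the shorter way round; what a row does not reach only later rows make up. A row lasts 1/10 s, in which the tool goes at most 50 mm and 8.59 degrees, less where a joint would pass 70% of its speed; a pose out of reach is approached as far as the arm can. A call with a number of a shift or a turn outside -1 to 1 is refused whole. A call with a gripper value outside its range is refused whole. The fingers move at their own pace and stop on an object; the grip force is fixed at half the most. Time passes only in rows, so rows that repeat a pose let the fingers close. It gives the time, the measured TCP pose, the force, the opening and the grip force at its end, in the units of the state.
- arm.get_state(): the state, without advancing time (a new reading comes with each control period).
- arm.capture(name): name is "scene" or "side" or "wrist"; returns a dict with "img" (480x640x3 uint8, red, green, blue), "mtx" (3x3 intrinsics, pixels), "distortion" ([k1, k2, p1, p2, k3] as OpenCV has them; the pictures are not rectified), "R" (3x3) and "t" (3): a world point X has camera coordinates R X + t; the wrist camera has in their place "T_tool_cam" (4x4, takes a point from camera to tool coordinates, whose origin is the TCP and whose axes are the flange's). Camera axes: x right, y down, z forward; pixel columns grow to the right and rows downward; lengths in m; the calibration is good to about 2 mm. A picture is of the moment at which its call begins: read the wrist's pose just before it. There is no depth.
- arm.job_done(): hands the job in; it is judged then, once.
The state is a dict: "t": time; "qpos": joint angles; "dq": joint speeds; "joint_torque": joint torques, N m; "position": TCP position; "ee_rot": TCP orientation; "wrist_force": force on the tool from outside, world axes, zero at the start; "torque": the same for the moment, N m; "width": finger opening in m; "grip_force": force on a finger pad.
Only numpy, scipy, OpenCV 4.12 (cv2) and the standard library are available. Lean on these libraries where they do the work, as an engineer would, in place of code of your own. Each camera call takes 0.05 s, during which the arm holds its last target. There are 200 camera calls.

## Task

Lay the blue-ended batten on the bed of the drilling jig, blue end outwards, and slide its bare end in under the green hood until you feel it come up solid against the hidden stop, past the light spring of the stop plate. Then, with the batten left fully home, slide the jaw by its red knob until it presses the batten gently but firmly (you feel it bear up) flat against the fence, and let go. Leave everything else on the bench where it is.

Things in the scene. Friction and masses are not known exactly. Their poses are not given: they have to be found in the camera images.
- batten: The workpiece: a brown beech batten 200 long x 44 wide x 44 high mm, about 0.3 kg, with its last 30 mm at one end painted blue. Origin: centre of its underside. x runs along its length towards the blue end, y across it, z up. It starts lying flat on the bench.
- batten_blue (a point): Centre of the batten's blue end face (100 mm from its middle, 22 mm above its underside).
- jig: End-drilling jig, fixed to the bench; place and yaw vary. Origin: at bench level under the middle of the hood's mouth; z up, +y into the hood, +x to the fence. In mm here: aluminium bed, top z = 10, x -175 to 85, y -250 to 140. Fence: dark steel bar, face at x = 60, y -250 to 0, top z = 30.
- hood (a point): Middle of the lower edge of the mouth of the green sheet-metal hood (jig origin, at bed level; axes as the jig's). The mouth, under a yellow stripe, is open from x = -70 to 60 and 70 mm high above the bed; the hood runs 136 mm back along +y, closed at the end; roof top 74 mm above the bed.
- stop (a joint): Travel (m) of the hidden upright stop plate (116 mm wide) under the hood, pushed back by the batten against a light spring (under 1 N): 0 = not touched, 0.008 = fully back on its solid block (home). Springs out if the batten leaves it. Its depth varies and is not told: the batten's end comes up solid 38 to 78 mm inside the mouth.
- jaw: Sliding clamp jaw with a black rubber pad 12 thick x 80 long x 30 high mm. Origin: middle of the lower edge of the pad's face, at bed level; axes as the jig's. Slides along jig x only (face x from -86 to 18 mm, at jig y = -55), with drag (about 3 N), and stays put. Red knob on it: upright cylinder 26 in diameter, axis at x = -50 here, 36 to 88 mm above the origin.
- offcut_a: Loose pale pine offcut, 150 x 45 x 35 mm; bystander, leave it alone. Origin: centre of underside.
- offcut_b: Loose pale pine offcut, 180 x 45 x 35 mm; bystander, leave it alone. Origin: centre of underside.
- ear_defenders: Black ear defenders with a yellow band, about 160 x 150 x 80 mm high, lying; bystander. Origin: under the point between the cups.
- drill: Blue and black cordless drill lying on its side, about 230 x 190 x 60 mm high; bystander. Origin: under its barrel.
- bar_clamp: Steel bar clamp with blue handle lying flat, 320 x 110 x 32 mm; bystander. Origin: under the middle of its bar.
- screwdriver: Red-handled screwdriver lying on the bench, about 200 mm long; bystander.
Things that resemble listed ones, but are neither listed nor needed, are in the scene too. Of the things shaped like the batten, the brown one is meant.

How it is judged:
By the outcome, as a careful person would: the job done as asked, in the order asked, and still so for the second after the job is handed in, with the robot touching nothing.
It also fails if it takes over 54 s, if anything falls off the work surface, if the arm or the gripper's body presses on something with over 40 N, if the wrist force passes 120 N, or if a joint passes its speed limit or range.

## Working session

There is one attempt and no reset: what is moved stays moved. The work goes in short steps, Python scripts to look and compute and a shell command to move; the robot and the scene stay as the last step left them, time stands still between calls to the robot, and variables do not carry over. Pictures are saved under pics/ and viewed, at most 10 in all, crops included, and the job is handed in when it is done.

```bash
mkdir -p pics; ls
python3 - <<'E'
from station import arm
import cv2,pickle
s=arm.get_state();print(s['t'],s['position'],s['ee_rot'],s['width'])
d={}
for n in("scene","side"):
    c=arm.capture(n);d[n]=c;cv2.imwrite(f"pics/{n}0.png",c["img"][:,:,::-1])
    print(n,c["mtx"],c["distortion"],c["R"],c["t"])
pickle.dump(d,open("cams.pkl","wb"))
E
```

```text
pics
0.0 [ 0.28126255 -0.5853413   0.20435577] [ 9.75040921e-01  2.22023191e-01 -4.62533534e-05 -9.50585411e-04] 0.09402687414414701
scene [[441.44190257   0.         312.36477401]
 [  0.         441.44190257 239.00352394]
 [  0.           0.           1.        ]] [-0.09462065  0.          0.          0.          0.        ] [[ 0.78822585  0.61538235  0.00214005]
 [ 0.47351384 -0.60428203 -0.64080252]
 [-0.39304537  0.50611046 -0.76770277]] [-0.3730967  -0.27679686  1.35624394]
side [[434.32421082   0.         318.39165339]
 [  0.         434.32421082 240.58738043]
 [  0.           0.           1.        ]] [-0.10490826  0.          0.          0.          0.        ] [[-0.87823439 -0.47807055  0.01236557]
 [-0.369323    0.66158051 -0.65261915]
 [ 0.30381717 -0.57771947 -0.7575852 ]] [0.43083996 0.30305452 1.19663872]
```

View pics/scene0.png

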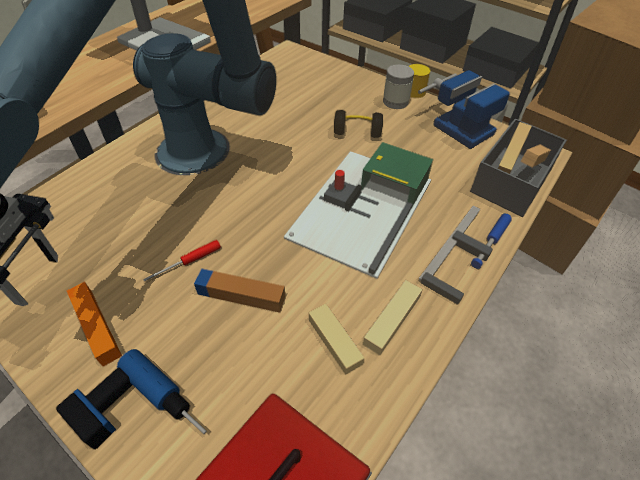

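View pics/side0.png

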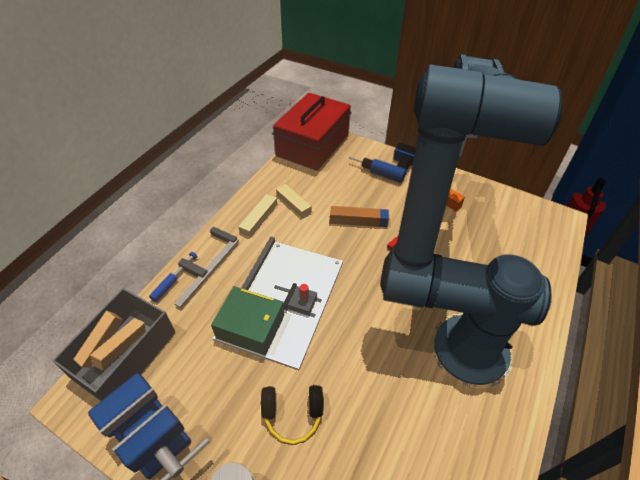

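The scene view shows the brown batten at (240,288), blue end left at (203,282). The jig bed spans (285,237) to (430,190), with the green hood at the far end and the jaw with its red knob at (340,185). I'll enlarge both views to read corners.

Run:
```python
import cv2,numpy as np
a=cv2.imread("pics/scene0.png")[138:318,188:443]
b=cv2.imread("pics/side0.png")[195:375,195:400]
cv2.imwrite("pics/a.png",cv2.resize(a,None,fx=3.1,fy=3.1,interpolation=cv2.INTER_CUBIC))
cv2.imwrite("pics/b.png",cv2.resize(b,None,fx=3.3,fy=3.3,interpolation=cv2.INTER_CUBIC))
```

```text
(no output)
```

View pics/a.png

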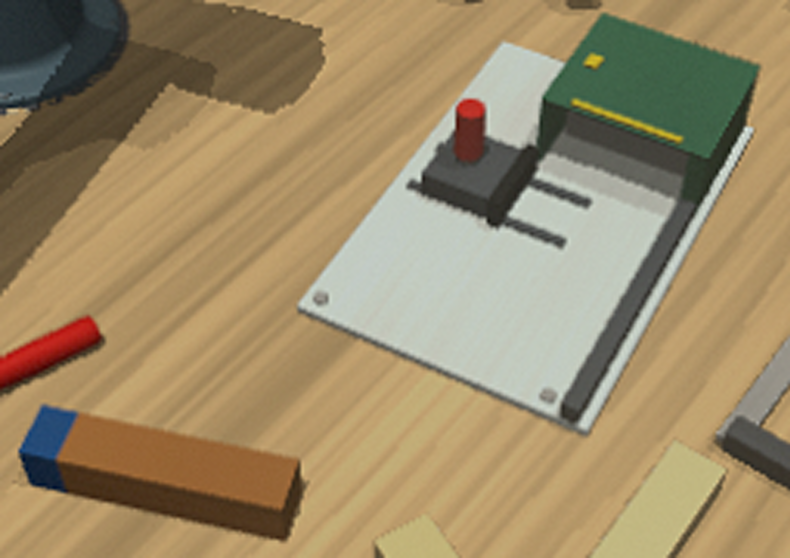

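View pics/b.png

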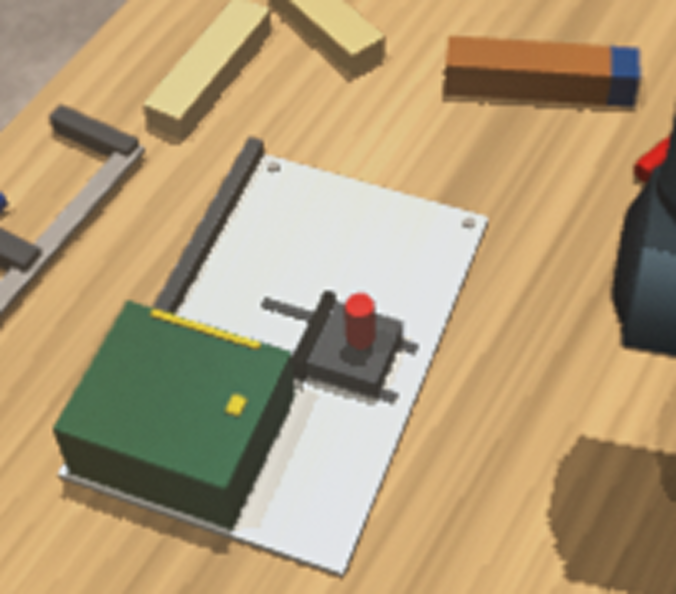

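```bash
cat > geo.py <<'E'
import cv2,numpy as np,pickle
from scipy.optimize import least_squares
C=pickle.load(open("cams.pkl","rb"))
def proj(n,X):
    c=C[n];return cv2.projectPoints(np.array(X,float).reshape(-1,1,3),cv2.Rodrigues(c["R"])[0],c["t"],c["mtx"],c["distortion"])[0].reshape(-1,2)
def px(n,p):
    p=np.array(p,float)
    return (p+.5)/3.1-.5+[188,138] if n=="scene" else (p+.5)/3.3-.5+[195,195]
def Rz(a):return np.array([[np.cos(a),-np.sin(a),0],[np.sin(a),np.cos(a),0],[0,0,1]])
def fit(obs,z0,p0):
    def r(p):
        return np.concatenate([(proj(n,Rz(p[2])@(np.array(X)/1e3)+[p[0],p[1],z0])-px(n,q)).ravel() for n,X,q in obs])
    s=least_squares(r,p0,loss="soft_l1");return s.x,r(s.x).reshape(-1,2)
E
python3 - <<'E'
from geo import *
S,D="scene","side"
jig=[(S,(-175,-250,10),(300,306)),(S,(85,-250,10),(588,430)),(S,(-175,140,10),(503,43)),(D,(-175,-250,10),(487,217)),(D,(-175,140,10),(343,574)),(D,(85,140,10),(63,470))]
bat=[(S,(100,-22,44),(42,406)),(S,(100,22,44),(23,452)),(S,(-100,-22,44),(300,459)),(S,(-100,22,44),(279,508)),
(D,(100,22,44),(637,47)),(D,(-100,22,44),(447,37)),(D,(-100,-22,44),(445,68)),(D,(100,-22,44),(637,78)),(D,(-100,-22,0),(444,100)),(D,(100,-22,0),(634,106))]
best=lambda o:min((fit(o,0,[.6,-.1,a]) for a in np.arange(-3,3.2,1)),key=lambda f:(f[1]**2).sum())
j,rj=best(jig);b,rb=best(bat)
print("jig",j,"\n",rj.round(1));print("bat",b,"\n",rb.round(1))
# knob
def r(p):
    X=Rz(j[2])@np.array([p[0],p[1],.098])+[j[0],j[1],0]
    return np.r_[(proj(S,X)-px(S,(470,106))).ravel(),(proj(D,X)-px(D,(360,303))).ravel()]
k=least_squares(r,[-.1,-.05]);print("knob jig",k.x,k.fun)
np.save("pose.npy",np.r_[j,b])
E
```

```text
jig [0.5900885  0.17535512 0.15950834] 
 [[-1.2 -0.1]
 [ 0.2  0.7]
 [-0.  -0.8]
 [ 0.3 -0.4]
 [ 0.  -0.3]
 [-2.   1. ]]
bat [ 0.49061864 -0.28864728 -2.70977779] 
 [[ 0.1 -0.3]
 [-1.2  0.2]
 [ 0.3 -0.5]
 [ 1.7  0.1]
 [ 0.4  0.1]
 [-0.1 -0.2]
 [-0.1 -0.4]
 [ 0.9 -0. ]
 [-0.2 -1.2]
 [ 0.1  0.3]]
knob jig [-0.11820643 -0.05472749] [0.12508099 0.41486779 0.18080841 0.33987431]
```

```bash
cat >> geo.py <<'E'
P=np.load("pose.npy")
from scipy.spatial.transform import Rotation as Ro
J=lambda x,y,z:Rz(P[2])@(np.array([x,y,0])/1e3)+[P[0],P[1],z/1e3]
Ji=lambda X:(Rz(P[2]).T@(np.array(X)-[P[0],P[1],0]))*1e3
def plan(t,yaw):
    from station import arm
    s=arm.get_state();R=Ro.from_quat(s["ee_rot"])
    T=Ro.from_matrix(np.c_[[np.cos(yaw),np.sin(yaw),0],[np.sin(yaw),-np.cos(yaw),0],[0,0,-1]])
    print("t",s["t"],"row",(R.inv().apply(np.array(t)-s["position"])).round(4),((R.inv()*T).as_rotvec()/np.pi).round(4),"F",np.round(s["wrist_force"],1),"jigF",np.round(Rz(P[2]).T@s["wrist_force"],1),"w",s["width"],"jigpos",Ji(s["position"]).round(1))
E
python3 -c "
from geo import *
b=P[3:];g=Rz(b[2])@[.03,0,0]+[b[0],b[1],.026];print(g,b[2]+np.pi)
plan(g,b[2]+np.pi)"
```

```text
[ 0.46337241 -0.30120288  0.026     ] 0.43181486498324606
t 0.1 row [ 0.2871 -0.177   0.1788] [-0.0006 -0.0001  0.0051] F [ 0.9  0.5 -0.2] jigF [ 1.   0.3 -0.2] w 0.09392979439567904 jigpos [-425.7 -702.   204.5]
```

```bash
python3 -m creep '[[[0.287,-0.177,0.06,0,0,0.005,1],[0.287,-0.177,0.06,0,0,0.005,1],[0.287,-0.177,0.06,0,0,0.005,1],[0.287,-0.177,0.06,0,0,0.005,1],[0.287,-0.177,0.06,0,0,0.005,1],[0.287,-0.177,0.06,0,0,0.005,1],[0.287,-0.177,0.06,0,0,0.005,1],[0.287,-0.177,0.06,0,0,0.005,1],[0.287,-0.177,0.06,0,0,0.005,1],[0.287,-0.177,0.06,0,0,0.005,1],[0.287,-0.177,0.06,0,0,0.005,1],[0.287,-0.177,0.06,0,0,0.005,1]]]'
python3 - <<'E'
from geo import *
from station import arm
b=P[3:];g=Rz(b[2])@[.03,0,0]+[b[0],b[1],.026]
plan(g,b[2]+np.pi)
s=arm.get_state();c=arm.capture("wrist");im=c["img"][:,:,::-1].copy()
T=np.eye(4);T[:3,:3]=Ro.from_quat(s["ee_rot"]).as_matrix();T[:3,3]=s["position"];W=np.linalg.inv(T@c["T_tool_cam"])
X=np.array([[sx*.1,sy*.022,.044] for sx,sy in((1,1),(1,-1),(-1,-1),(-1,1))])@Rz(b[2]).T+[b[0],b[1],0]
q=cv2.projectPoints(X,cv2.Rodrigues(W[:3,:3])[0],W[:3,3],c["mtx"],c["distortion"])[0].reshape(-1,2)
cv2.polylines(im,[q.astype(int)],True,(0,255,0),1);cv2.imwrite("pics/w1.png",im)
E
```

```text
t: 1.3
position: [0.4631, -0.3033, 0.1457]
ee_rot: [0.977, 0.213, 0.0, 0.0]
wrist_force: [-0.6, 0.3, -0.7]
width: 0.0941
grip_force: 0.0
t 1.3 row [ 0.0011 -0.0018  0.1197] [ 0.0001 -0.     -0.0005] F [-0.6  0.3 -0.7] jigF [-0.5  0.4 -0.7] w 0.09412180594540336 jigpos [-201.4 -452.4  145.7]
```

View pics/w1.png

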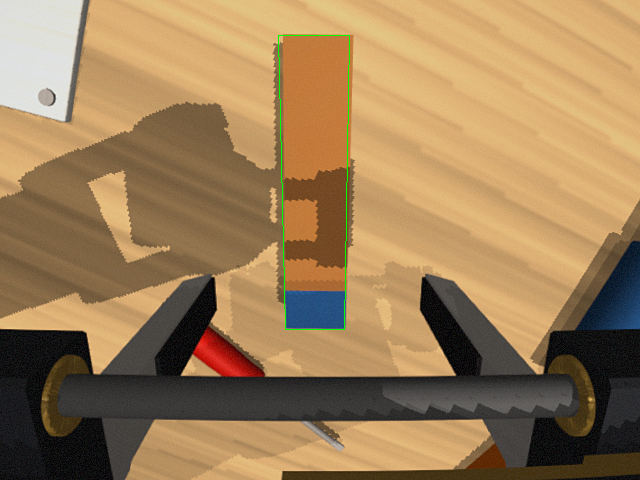

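The overlay matches the batten to about 1 mm, with the blue end at (315,310) and the bare end at (317,35). The fingers come down clear of the screwdriver, so I'll descend and grip.

```bash
python3 -m creep '[[[0.001,-0.002,0.04,0,0,0,1],[0.001,-0.002,0.08,0,0,0,1],[0.001,-0.002,0.11,0,0,0,1],[0.001,-0.002,0.119,0,0,0,1],[0.001,-0.002,0.119,0,0,0,1],[0.001,-0.002,0.119,0,0,0,-1],[0.001,-0.002,0.119,0,0,0,-1],[0.001,-0.002,0.119,0,0,0,-1],[0.001,-0.002,0.119,0,0,0,-1],[0.001,-0.002,0.119,0,0,0,-1],[0.001,-0.002,0.119,0,0,0,-1],[0.001,-0.002,0.119,0,0,0,-1]]]'
python3 -c "
from geo import *
b=P[3:];print(Ji([*b[:2],0]));plan([0.46337,-.3012,.026],b[2]+np.pi)"
```

```text
t: 2.55
position: [0.4637, -0.3001, 0.0266]
ee_rot: [0.977, 0.214, 0.0, 0.0]
wrist_force: [1.1, -0.4, 0.9]
width: 0.0436
grip_force: 29.9
[-171.90594413 -442.31304436    0.        ]
t 2.55 row [-0.0008  0.0008  0.0006] [ 0.0002 -0.      0.0001] F [ 1.1 -0.4  0.9] jigF [ 1.  -0.5  0.9] w 0.04362460217041637 jigpos [-200.3 -449.4   26.6]
```

```bash
python3 -m creep '[[[0,0,-0.02,0,0,0,-1],[0,0,-0.05,0,0,0,-1],[0,0,-0.08,0,0,0,-1],[0,0,-0.08,0,0,0,-1],[0,0,-0.08,0,0,0,-1]]]'
python3 -c "
from geo import *
plan(J(25,-165,106),P[2]+np.pi/2)"
```

```text
t: 3.05
position: [0.4632, -0.2995, 0.1056]
ee_rot: [0.977, 0.214, -0.0, -0.0]
wrist_force: [0.0, 0.6, -4.1]
width: 0.044
grip_force: 30.0
t 3.05 row [ 0.2938 -0.2124 -0.0004] [-3.000e-04 -0.000e+00 -4.132e-01] F [ 0.   0.6 -4.1] jigF [ 0.1  0.5 -4.1] w 0.04395227156893079 jigpos [-200.7 -448.7  105.6]
```

```bash
python3 -m creep '[[[0.025,-0.018,0,0,0,-0.035,-1],[0.052,-0.038,0,0,0,-0.074,-1],[0.08,-0.058,0,0,0,-0.113,-1],[0.107,-0.077,0,0,0,-0.151,-1],[0.134,-0.097,0,0,0,-0.189,-1],[0.161,-0.116,0,0,0,-0.227,-1],[0.188,-0.136,0,0,0,-0.265,-1],[0.215,-0.155,0,0,0,-0.303,-1],[0.242,-0.174,0,0,0,-0.341,-1],[0.269,-0.194,0,0,0,-0.379,-1],[0.288,-0.208,0,0,0,-0.406,-1],[0.294,-0.212,0,0,0,-0.413,-1]]]'
python3 -m creep '[[[0,0,0,0,0,0,-1],[0,0,0,0,0,0,-1],[0,0,0,0,0,0,-1]]]' >/dev/null
python3 - <<'E'
from geo import *
from station import arm
plan(J(25,-165,36),P[2]+np.pi/2)
s=arm.get_state();c=arm.capture("wrist");im=c["img"][:,:,::-1].copy()
T=np.eye(4);T[:3,:3]=Ro.from_quat(s["ee_rot"]).as_matrix();T[:3,3]=s["position"];W=np.linalg.inv(T@c["T_tool_cam"])
for X in([(60,0,30),(60,-150,30)],[(-175,-100,10),(-175,140,10)],[(-70,0,10),(60,0,10)],[(-74,0,84),(64,0,84)]):
    q=cv2.projectPoints(np.array([J(*x) for x in X]),cv2.Rodrigues(W[:3,:3])[0],W[:3,3],c["mtx"],c["distortion"])[0].reshape(-1,2)
    cv2.polylines(im,[q.astype(int)],False,(0,0,255),1)
cv2.imwrite("pics/w2.png",im)
E
```

```text
t: 4.25
position: [0.6406, 0.018, 0.103]
ee_rot: [0.647, 0.762, -0.001, -0.002]
wrist_force: [-0.1, 0.0, -3.9]
width: 0.0437
grip_force: 30.0
t 4.55 row [0.0017 0.0003 0.0698] [-0.0004 -0.     -0.0009] F [ 0.6 -0.1 -2.7] jigF [ 0.5 -0.2 -2.7] w 0.04362780293039331 jigpos [  24.8 -166.7  105.8]
```

View pics/w2.png

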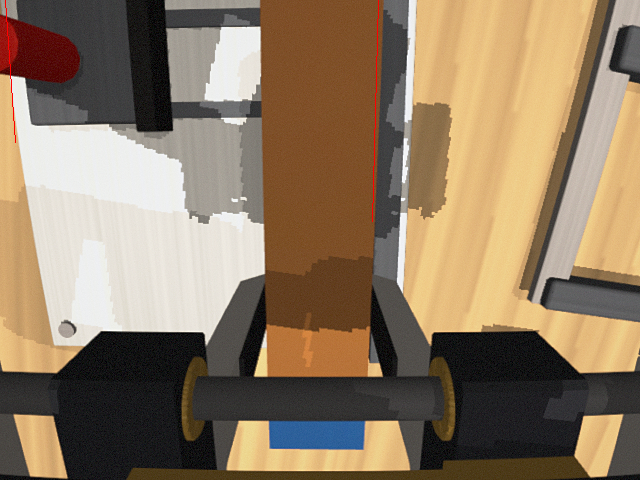

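The batten hangs parallel to the fence face (red line near x≈375), blue end outwards at (315,435), and the jaw pad at (150,65) is well clear. I'll lower it to the bed.

```bash
python3 -m creep '[[[0.002,0,0.02,0,0,-0.001,-1],[0.002,0,0.04,0,0,-0.001,-1],[0.002,0,0.055,0,0,-0.001,-1],[0.002,0,0.063,0,0,-0.001,-1],[0.002,0,0.066,0,0,-0.001,-1],[0.002,0,0.067,0,0,-0.001,-1],[0.002,0,0.068,0,0,-0.001,-1],[0.002,0,0.068,0,0,-0.001,-1],[0.002,0,0.068,0,0,-0.001,-1]]]'
python3 -c "
from geo import *
plan(J(38,-165,36),P[2]+np.pi/2)"
```

```text
t: 5.5
position: [0.6419, 0.0177, 0.0391]
ee_rot: [0.648, 0.762, 0.0, 0.0]
wrist_force: [0.5, 0.0, -3.5]
width: 0.0438
grip_force: 30.0
t 5.5 row [-0.0011  0.0119  0.0031] [0.0003 0.0001 0.0008] F [ 0.5  0.  -3.5] jigF [ 0.5 -0.1 -3.5] w 0.043831229605553225 jigpos [  26.1 -163.9   39.1]
```

```bash
python3 -m creep '[[[0,0,0.001,0,0,0.0005,-1],[0,0,0.002,0,0,0.0005,-1],[0,0,0.002,0,0,0.0005,-1],[0,0,0.002,0,0,0.0005,-1]]]'
python3 -m creep '[[[0,0,0.0005,0,0,0,-1],[0,0,0.001,0,0,0,-1],[0,0,0.001,0,0,0,-1]]]'
```

```text
t: 5.9
position: [0.6417, 0.0177, 0.0367]
ee_rot: [0.648, 0.761, 0.0, 0.0]
wrist_force: [0.7, -0.4, -1.8]
width: 0.0438
grip_force: 30.0
t: 6.2
position: [0.6417, 0.0177, 0.0366]
ee_rot: [0.648, 0.761, -0.0, 0.0]
wrist_force: [-3.8, -0.4, 4.0]
width: 0.0438
grip_force: 30.0
```

```bash
python3 -m creep '[[[0,0.003,-0.0005,0,0,0,-1],[0,0.006,-0.0005,0,0,0,-1],[0,0.008,-0.0005,0,0,0,-1],[0,0.009,-0.0005,0,0,0,-1],[0,0.009,-0.0005,0,0,0,-1],[0,0.009,-0.0005,0,0,0,-1]]]' | tail -0
python3 -c "
from geo import *
plan(J(38,-165,36),P[2]+np.pi/2)"
python3 -m creep '[[[0,0.001,0,0,0,0,-1],[0,0.002,0,0,0,0,-1],[0,0.002,0,0,0,0,-1]]]'|tail -0
python3 -c "
from geo import *
plan(J(38,-165,36),P[2]+np.pi/2)"
```

```text
t 6.8 row [-0.0011  0.003   0.0006] [0.     0.0001 0.0004] F [-3.4 -1.   6.7] jigF [-3.5 -0.4  6.7] w 0.043786520734458094 jigpos [  35.  -163.9   36.6]
t 7.1 row [-0.0011  0.001   0.0007] [-0.      0.0001  0.0004] F [-3.5 -0.6  5.5] jigF [-3.6 -0.   5.5] w 0.043734558842961 jigpos [  37.  -163.9   36.7]Exception ignored on flushing sys.stdout:
BrokenPipeError: [Errno 32] Broken pipe
Exception ignored on flushing sys.stdout:
BrokenPipeError: [Errno 32] Broken pipe
```

```bash
for i in 1; do python3 -m creep '[[[0,0.0005,-0.0005,0,0,0,-1],[0,0.001,-0.0005,0,0,0,-1],[0,0.001,-0.0005,0,0,0,-1]]]' >/dev/null; done
python3 -c "
from geo import *
plan(J(38,-165,36),P[2]+np.pi/2)"
python3 -m creep '[[[0,0.0005,0,0,0,0,-1],[0,0.001,0,0,0,0,-1],[0,0.001,0,0,0,0,-1]]]'>/dev/null
python3 -c "
from geo import *
plan(J(38,-165,36),P[2]+np.pi/2)"
```

```text
t 7.4 row [-0.0011  0.0007  0.0007] [-0.0005  0.0001  0.0005] F [-6.  -1.7  5.7] jigF [-6.2 -0.7  5.7] w 0.043271273157314445 jigpos [  37.3 -163.9   36.7]
t 7.7 row [-0.001   0.0004  0.0007] [-0.0011  0.0002  0.0007] F [-7.4 -2.2  8.2] jigF [-7.7 -1.   8.2] w 0.044254775525109126 jigpos [  37.6 -164.    36.7]
```

```bash
python3 -m creep '[[[0,-0.0005,-0.0005,0,0,0,-1],[0.005,-0.0005,-0.0005,0,0,0,-1],[0.015,-0.0005,-0.0005,0,0,0,-1],[0.025,-0.0005,-0.0005,0,0,0,-1],[0.03,-0.0005,-0.0005,0,0,0,-1],[0.03,-0.0005,-0.0005,0,0,0,-1]]]' >/dev/null
python3 -c "
from geo import *
plan(J(38,-165,36),P[2]+np.pi/2)"
```

```text
t 8.3 row [-0.0312  0.0002  0.0007] [-0.0004  0.0004  0.0008] F [-4.3 -1.9  2.5] jigF [-4.5 -1.2  2.5] w 0.04384894265177288 jigpos [  37.7 -133.8   36.7]
```

```bash
python3 -m creep '[[[0.008,0,0,0,0,0,-1],[0.018,0,0,0,0,0,-1],[0.028,0,0,0,0,0,-1],[0.033,0,0,0,0,0,-1],[0.033,0,0,0,0,0,-1]]]' >/dev/null
Q='from geo import *;plan(J(38,-165,36),P[2]+np.pi/2)'; python3 -c "$Q"
python3 -m creep '[[[0.002,0,0,0,0,0,-1],[0.004,0,0,0,0,0,-1],[0.006,0,0,0,0,0,-1],[0.008,0,0,0,0,0,-1],[0.008,0,0,0,0,0,-1]]]' >/dev/null;python3 -c "$Q"
python3 -m creep '[[[0.002,0,0,0,0,0,-1],[0.004,0,0,0,0,0,-1],[0.006,0,0,0,0,0,-1],[0.006,0,0,0,0,0,-1]]]' >/dev/null;python3 -c "$Q"
```

```text
t 8.8 row [-0.0643  0.0001  0.0007] [-0.0004  0.0003  0.0008] F [-4.2 -2.4  2.9] jigF [-4.5 -1.7  2.9] w 0.04359220347552965 jigpos [  37.8 -100.7   36.6]
t 9.3 row [-0.0713  0.0001  0.0008] [-0.0004  0.0006  0.0007] F [-4.2 -4.6  1.7] jigF [-4.9 -3.9  1.7] w 0.04392406268490848 jigpos [ 37.7 -93.7  36.7]
t 9.7 row [-0.0773  0.0001  0.0008] [-0.0004  0.0006  0.0007] F [-4.4 -4.3  4. ] jigF [-5.  -3.5  4. ] w 0.04387663239079258 jigpos [ 37.8 -87.7  36.7]
```

```bash
Q='from geo import *;plan(J(38,-165,36),P[2]+np.pi/2)'
python3 -m creep '[[[0.002,0,0,0,0,0,-1],[0.003,0,0,0,0,0,-1],[0.003,0,0,0,0,0,-1]]]' >/dev/null;python3 -c "$Q"
python3 -m creep '[[[0.002,0,0,0,0,0,-1],[0.003,0,0,0,0,0,-1],[0.003,0,0,0,0,0,-1]]]' >/dev/null;python3 -c "$Q"
python3 -m creep '[[[0.002,0,0,0,0,0,-1],[0.003,0,0,0,0,0,-1],[0.003,0,0,0,0,0,-1]]]' >/dev/null;python3 -c "$Q"
```

```text
t 10.0 row [-0.0802  0.0001  0.0008] [-0.0004  0.0007  0.0007] F [-3.6 -5.6  1.8] jigF [-4.4 -4.9  1.8] w 0.04364306030543416 jigpos [ 37.8 -84.8  36.7]
t 10.3 row [-0.0831  0.0001  0.0008] [-0.0004  0.0007  0.0007] F [-3.5 -5.1  2.6] jigF [-4.2 -4.4  2.6] w 0.043603845471306295 jigpos [ 37.8 -81.9  36.7]
t 10.6 row [-0.0861  0.0001  0.0008] [-0.0004  0.0007  0.0007] F [-4.2 -5.6  3.1] jigF [-5.  -4.9  3.1] w 0.04377125046219604 jigpos [ 37.8 -78.9  36.7]
```

```bash
Q='from geo import *;plan(J(38,-165,36),P[2]+np.pi/2)'
python3 -m creep '[[[0.002,0,0,0,0,0,-1],[0.003,0,0,0,0,0,-1],[0.003,0,0,0,0,0,-1]]]' >/dev/null;python3 -c "$Q"
python3 -m creep '[[[0.002,0,0,0,0,0,-1],[0.003,0,0,0,0,0,-1],[0.003,0,0,0,0,0,-1]]]' >/dev/null;python3 -c "$Q"
python3 -m creep '[[[0.002,0,0,0,0,0,-1],[0.003,0,0,0,0,0,-1],[0.003,0,0,0,0,0,-1]]]' >/dev/null;python3 -c "$Q"
```

```text
t 10.9 row [-0.0887 -0.      0.0009] [-0.0003  0.0009  0.0007] F [-3.5 -6.6  1.7] jigF [-4.5 -5.9  1.7] w 0.04373677618706037 jigpos [ 37.8 -76.3  36.7]
t 11.2 row [-0.0907 -0.0001  0.0011] [-0.0002  0.0014  0.0005] F [-3.3 -9.6  2.1] jigF [-4.8 -8.9  2.1] w 0.04371810418346743 jigpos [ 38.  -74.3  36.7]
t 11.5 row [-0.092  -0.0001  0.0014] [-0.0003  0.0023  0.0004] F [ -2.7 -15.3   1. ] jigF [ -5.1 -14.7   1. ] w 0.04410054540947448 jigpos [ 38.  -73.   36.7]
```

```bash
Q='from geo import *;plan(J(38,-165,36),P[2]+np.pi/2)'
python3 -m creep '[[[0.002,0,0,0,0,0,-1],[0.003,0,0,0,0,0,-1],[0.003,0,0,0,0,0,-1],[0.003,0,0,0,0,0,-1]]]' >/dev/null;python3 -c "$Q"
```

```text
t 11.9 row [-0.0926 -0.0001  0.0017] [-0.0004  0.0035  0.0004] F [ -1.1 -22.7   0.9] jigF [ -4.7 -22.2   0.9] w 0.04396962049227971 jigpos [ 38.  -72.4  36.7]
```

Solid: 22 N with practically no further travel. I'll ease off a little, release and rise.

```bash
Q='from geo import *;plan(J(-118,-55,80),P[2]+np.pi/2)'
python3 -m creep '[[[-0.002,0,0,0,0,0,-1],[-0.004,0,0,0,0,0,-1],[-0.004,0,0,0,0,0,-1]]]' >/dev/null;python3 -c "$Q"
python3 -m creep '[[[0,0,0,0,0,0,0.3],[0,0,0,0,0,0,0.3],[0,0,0,0,0,0,0.3],[0,0,0,0,0,0,0.3],[0,0,0,0,0,0,0.3]]]' >/dev/null;python3 -c "$Q"
python3 -m creep '[[[0,0,-0.02,0,0,0,0.3],[0,0,-0.06,0,0,0,0.3],[0,0,-0.1,0,0,0,0.3],[0,0,-0.12,0,0,0,0.3],[0,0,-0.12,0,0,0,1],[0,0,-0.12,0,0,0,1]]]' >/dev/null;python3 -c "$Q"
python3 - <<'E'
from station import arm
import cv2,numpy as np
c=arm.capture("scene")["img"][:,:,::-1];cv2.imwrite("pics/s2.png",c)
cv2.imwrite("pics/s2c.png",cv2.resize(c[120:290,270:450],None,fx=3.4,fy=3.4,interpolation=cv2.INTER_CUBIC))
E
```

```text
t 12.2 row [ 0.0175 -0.156  -0.0433] [-0.0002  0.0013  0.0002] F [-1.8 -9.5  2.5] jigF [-3.3 -9.1  2.5] w 0.04386778381297793 jigpos [ 38.  -72.6  36.6]
t 12.7 row [ 0.0146 -0.1562 -0.0431] [ 0.0001 -0.      0.0003] F [-0.2 -0.1  0.6] jigF [-0.2 -0.   0.6] w 0.06143827080680643 jigpos [ 38.3 -69.4  36.9]
t 13.3 row [ 0.0147 -0.1557  0.0763] [-0.0002 -0.      0.0003] F [ 0.7  0.2 -0.5] jigF [ 0.7  0.1 -0.5] w 0.07398263546325805 jigpos [ 37.8 -69.6 156.2]
```

View pics/s2c.png

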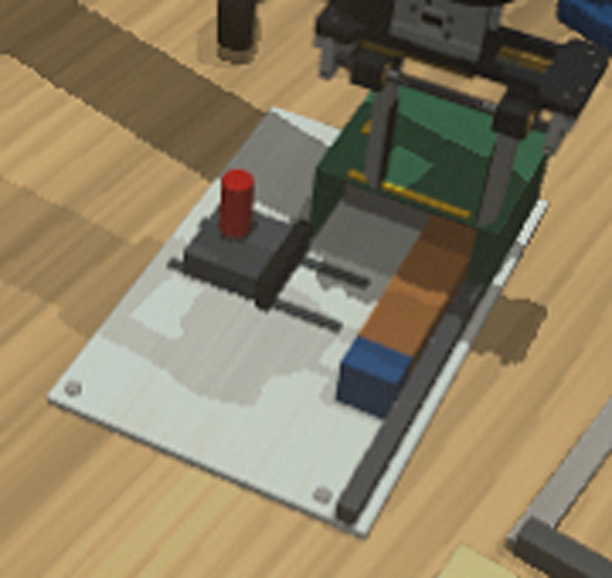

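The batten lies against the fence with its blue end outwards (corner at (352,340)), and the knob is at (237,190). I'll go to the knob and grip it.

```bash
Q='from geo import *;plan(J(-118,-55,66),P[2]+np.pi/2)'
python3 -m creep '[[[0.004,-0.04,0,0,0,0,1],[0.008,-0.08,0,0,0,0,1],[0.012,-0.12,0,0,0,0,1],[0.015,-0.156,0,0,0,0,1],[0.015,-0.156,0,0,0,0,1],[0.015,-0.156,0,0,0,0,1],[0.015,-0.156,0,0,0,0,1]]]' >/dev/null;python3 -c "$Q"
python3 -m creep '[[[0,0,0.04,0,0,0,1],[0,0,0.075,0,0,0,1],[0,0,0.09,0,0,0,1],[0,0,0.09,0,0,0,1],[0,0,0.09,0,0,0,1]]]' >/dev/null;python3 -c "$Q"
```

```text
t 14.05 row [ 0.0001 -0.0008  0.0906] [-0.0001 -0.      0.0002] F [0.2 0.4 0.2] jigF [0.2 0.4 0.2] w 0.09410615547981266 jigpos [-117.2  -55.1  156.6]
t 14.55 row [ 0.0001 -0.0011  0.0012] [ 0.0001 -0.      0.0002] F [ 0.2 -0.7  0.2] jigF [ 0.1 -0.7  0.2] w 0.0939702292544465 jigpos [-116.9  -55.1   67.2]
```

```bash
Q='from geo import *;plan(J(-34,-55,66),P[2]+np.pi/2)'
python3 -m creep '[[[0,-0.001,0,0,0,0,-1],[0,-0.001,0,0,0,0,-1],[0,-0.001,0,0,0,0,-1],[0,-0.001,0,0,0,0,-1],[0,-0.001,0,0,0,0,-1],[0,-0.001,0,0,0,0,-1],[0,-0.001,0,0,0,0,-1],[0,-0.001,0,0,0,0,-1],[0,-0.001,0,0,0,0,-1]]]' ;python3 -c "$Q"
python3 -m creep '[[[0,0.005,0,0,0,0,-1],[0,0.012,0,0,0,0,-1],[0,0.02,0,0,0,0,-1],[0,0.028,0,0,0,0,-1],[0,0.036,0,0,0,0,-1],[0,0.044,0,0,0,0,-1],[0,0.052,0,0,0,0,-1],[0,0.06,0,0,0,0,-1],[0,0.068,0,0,0,0,-1],[0,0.074,0,0,0,0,-1],[0,0.074,0,0,0,0,-1]]]' >/dev/null;python3 -c "$Q"
```

```text
t: 15.45
position: [0.4819, 0.1023, 0.0671]
ee_rot: [0.648, 0.761, 0.0, 0.0]
wrist_force: [-0.2, 1.2, -2.2]
width: 0.0254
grip_force: 26.4
t 15.45 row [-0.0001  0.0844  0.0012] [0.0004 0.     0.0002] F [-0.2  1.2 -2.2] jigF [ 0.   1.2 -2.2] w 0.025444839589375243 jigpos [-118.4  -54.9   67.1]
t 16.55 row [-0.      0.0094  0.0011] [0.0008 0.0001 0.0002] F [ 2.1 -2.1 -0.6] jigF [ 1.7 -2.4 -0.6] w 0.025469784541804576 jigpos [-43.4 -55.   67. ]
```

```bash
Q='from geo import *;plan(J(-34,-55,66),P[2]+np.pi/2)'
python3 -m creep '[[[0,0.002,0,0,0,0,-1],[0,0.004,0,0,0,0,-1],[0,0.006,0,0,0,0,-1],[0,0.006,0,0,0,0,-1]]]' >/dev/null;python3 -c "$Q"
python3 -m creep '[[[0,0.001,0,0,0,0,-1],[0,0.002,0,0,0,0,-1],[0,0.002,0,0,0,0,-1]]]' >/dev/null;python3 -c "$Q"
python3 -m creep '[[[0,0.001,0,0,0,0,-1],[0,0.002,0,0,0,0,-1],[0,0.002,0,0,0,0,-1]]]' >/dev/null;python3 -c "$Q"
```

```text
t 16.95 row [-0.      0.0047  0.001 ] [0.0001 0.0001 0.0003] F [ 0.1 -2.5  2.4] jigF [-0.3 -2.5  2.4] w 0.025414511325373635 jigpos [-38.7 -55.   67. ]
t 17.25 row [-0.      0.0028  0.001 ] [0.0001 0.0001 0.0003] F [-2.7 -3.1  2.8] jigF [-3.1 -2.6  2.8] w 0.025344985433398106 jigpos [-36.8 -55.   67. ]
t 17.55 row [-0.      0.0007  0.001 ] [0.0001 0.0001 0.0003] F [-1.9 -4.1  2.9] jigF [-2.5 -3.7  2.9] w 0.025089207247712353 jigpos [-34.7 -55.   67. ]
```

```bash
Q='from geo import *;plan(J(-34,-55,66),P[2]+np.pi/2)'
python3 -m creep '[[[0,0.001,0,0,0,0,-1],[0,0.001,0,0,0,0,-1],[0,0.001,0,0,0,0,-1]]]' >/dev/null;python3 -c "$Q"
python3 -m creep '[[[0,0.001,0,0,0,0,-1],[0,0.001,0,0,0,0,-1],[0,0.001,0,0,0,0,-1]]]' >/dev/null;python3 -c "$Q"
python3 -m creep '[[[0,0.001,0,0,0,0,-1],[0,0.001,0,0,0,0,-1],[0,0.001,0,0,0,0,-1]]]' >/dev/null;python3 -c "$Q"
```

```text
t 17.85 row [-0.     0.     0.001] [-0.0002  0.0001  0.0003] F [-3.4 -5.3  5.2] jigF [-4.2 -4.7  5.2] w 0.02574229684474625 jigpos [-34. -55.  67.]
t 18.15 row [-0.      0.0001  0.001 ] [-0.001   0.0001  0.0004] F [-7.5 -5.6  7.8] jigF [-8.3 -4.3  7.8] w 0.02564261904339039 jigpos [-34.1 -55.   67. ]
t 18.45 row [-0.0001  0.0001  0.0009] [-0.002   0.0001  0.0005] F [-10.9  -6.3  10.8] jigF [-11.7  -4.5  10.8] w 0.02528076917339774 jigpos [-34.1 -54.9  66.9]
```

```bash
Q='from geo import *;plan(J(-34,-55,66),P[2]+np.pi/2)'
python3 -m creep '[[[0,0.001,0,0,0,0,-1],[0,0.002,0,0,0,0,-1],[0,0.002,0,0,0,0,-1],[0,0.002,0,0,0,0,-1]]]' >/dev/null;python3 -c "$Q"
```

```text
t 18.85 row [-0.0001  0.0001  0.0008] [-0.0037  0.0001  0.0007] F [-17.5  -8.   16.7] jigF [-18.5  -5.1  16.7] w 0.025413427989836593 jigpos [-34.1 -54.9  66.8]
```

```bash
Q='from geo import *;plan(J(-34,-55,66),P[2]+np.pi/2)'
python3 -m creep '[[[0,0,0,0,0,0,0.3],[0,0,0,0,0,0,0.3],[0,0,0,0,0,0,0.3],[0,0,0,0,0,0,0.3],[0,0,0,0,0,0,0.3],[0,0,0,0,0,0,0.3]]]' >/dev/null;python3 -c "$Q"
python3 -m creep '[[[0,0,-0.02,0,0,0,0.3],[0,0,-0.06,0,0,0,0.3],[0,0,-0.1,0,0,0,0.3],[0,0,-0.15,0,0,0,0.3],[-0.04,-0.04,-0.18,0,0,0,0.3],[-0.08,-0.08,-0.18,0,0,0,0.3],[-0.12,-0.12,-0.18,0,0,0,0.3],[-0.15,-0.15,-0.18,0,0,0,0.3],[-0.15,-0.15,-0.18,0,0,0,0.3],[-0.15,-0.15,-0.18,0,0,0,0.3]]]'
python3 - <<'E'
from station import arm
import cv2,numpy as np
a=arm.capture("scene")["img"][:,:,::-1];b=arm.capture("side")["img"][:,:,::-1];o=cv2.imread("pics/s2.png")
f=lambda i:cv2.resize(i[160:280,330:430],(400,480),interpolation=cv2.INTER_CUBIC)
cv2.imwrite("pics/s3.png",np.hstack([f(o),f(a)]));cv2.imwrite("pics/s3full.png",np.hstack([a[60:480,150:550],b[60:480,150:550]]))
E
```

```text
t 19.45 row [-0.0003 -0.0042  0.0009] [ 0.     -0.0001  0.0003] F [-0.3  0.7  0. ] jigF [-0.2  0.7  0. ] w 0.060733587673246145 jigpos [-29.8 -54.7  66.9]
t: 20.45
position: [0.4444, -0.057, 0.2472]
ee_rot: [0.65, 0.76, 0.0, 0.001]
wrist_force: [0.5, -0.2, -0.4]
width: 0.061
grip_force: 0.0
```

View pics/s3.png

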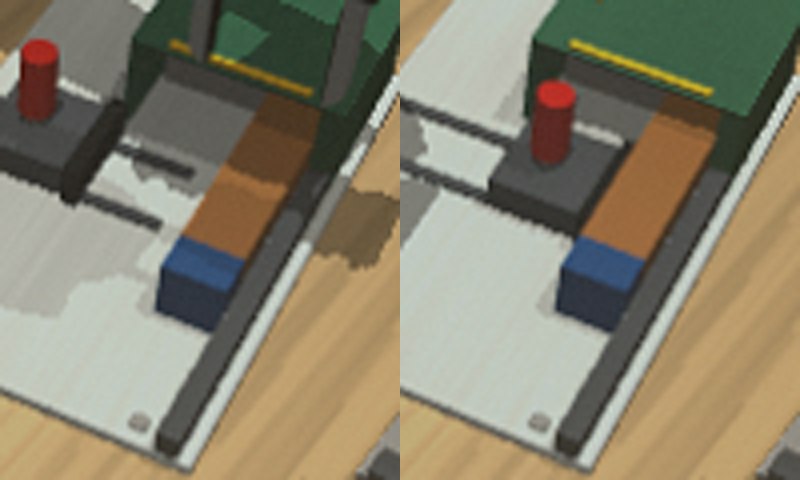

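View pics/s3full.png

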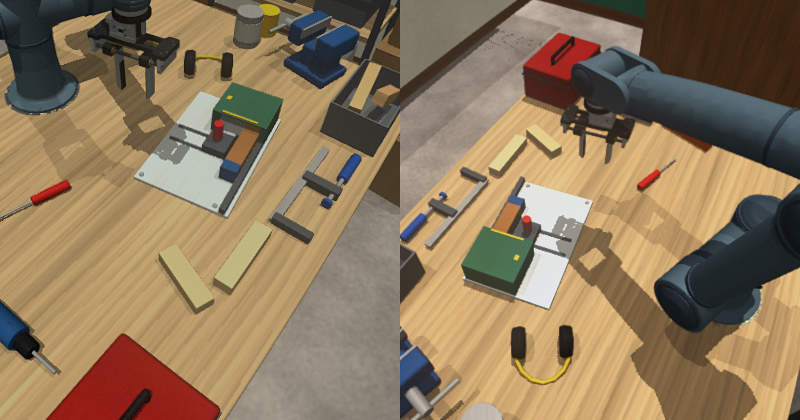

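Run:
```python
from geo import *
g=lambda p:(np.array(p)+.5)/4-.5+[330,160]
for X,p in(((16,-143,54),(160,262)),((60,-143,54),(233,290)),((16,-113,54),(180,238)),((60,-113,54),(246,262)),((16,-143,10),(158,310)),((38,-143,10),(190,321))):
    a=proj("scene",J(*X))[0];d=proj("scene",J(X[0],X[1]+10,X[2]))[0]-a
    print(X,(g(p)-a).round(2),"dy mm",round(10*np.dot(g(p)-a,d)/np.dot(d,d),1))
```

```text
(16, -143, 54) [-1.59  0.7 ] dy mm -4.6
(60, -143, 54) [0.16 1.16] dy mm -3.0
(16, -113, 54) [-1.45  2.52] dy mm -9.7
(60, -113, 54) [-1.24  2.17] dy mm -8.3
(16, -143, 10) [-0.29  1.17] dy mm -3.7
(38, -143, 10) [-0.24  0.7 ] dy mm -2.4
```

Run:
```python
from geo import *
from station import arm
im={"scene":arm.capture("scene")["img"][:,:,::-1],"side":arm.capture("side")["img"][:,:,::-1]}
ims=[("scene",cv2.imread("pics/s2.png")),("scene",im["scene"]),("side",im["side"])]
def prof(n,I,pts):
    q=proj(n,pts).astype(np.float32);return cv2.remap(I,q[:,:1],q[:,1:],cv2.INTER_LINEAR)[:,0].astype(float)
ys=np.arange(-175,-60,.5)
def edge(n,I,F):
    v=[]
    for x in(28,38,48):
        p=prof(n,I,[F(x,y) for y in ys]);s=p[:,2]-p[:,0] # R-B
        s=cv2.GaussianBlur(s.reshape(-1,1),(1,9),0)[:,0]
        lo=np.median(s[(ys>-138)&(ys<-125)]);hi=np.median(s[(ys>-100)&(ys<-85)])
        i=np.where((s[:-1]<(lo+hi)/2)&(s[1:]>=(lo+hi)/2)&(ys[:-1]>-140))[0];v.append([ys[k] for k in i])
    return v
for n,I in ims:print(n,edge(n,I,lambda x,y:J(x,y,54)))
# same measure on the batten at start: y' = -(batten x) ; true edge at batten x=70
b=P[3:]
for n in("scene","side"):
    I=C[n]["img"][:,:,::-1]
    F=lambda x,y:Rz(b[2])@np.array([(-y-43)/1e3,(x-38)/1e3,.044])+[b[0],b[1],0]  # edge expected y=-113
    print("start",n,edge(n,I,F))
# bed near edge bias
for n,I in ims[1:]:
    yy=np.arange(-270,-235,.5);r=[]
    for x in(-60,-20,20):
        p=prof(n,I,[J(x,y,10) for y in yy]);s=p[:,0];h=(s[:8].mean()+s[-8:].mean())/2
        r.append([yy[k] for k in np.where((s[:-1]<h)&(s[1:]>=h))[0]])
    print("bed edge -250:",n,r)
```

```text
scene [[np.float64(-120.0)], [np.float64(-120.0)], [np.float64(-120.0)]]
scene [[np.float64(-120.0)], [np.float64(-120.0)], [np.float64(-120.0)]]
side [[np.float64(-121.0)], [np.float64(-121.0)], [np.float64(-121.0)]]
start scene [[np.float64(-115.0)], [np.float64(-115.0)], [np.float64(-115.5)]]
start side [[np.float64(-114.0)], [np.float64(-114.0)], [np.float64(-114.5)]]
bed edge -250: scene [[np.float64(-249.5)], [np.float64(-249.5)], [np.float64(-249.5)]]
bed edge -250: side [[np.float64(-249.5)], [np.float64(-249.0)], [np.float64(-248.5)]]
```

```bash
python3 -c '
from geo import *
plan(J(37,-175,100),P[2]+np.pi/2)'
```

```text
t 20.65 row [0.0288 0.2162 0.147 ] [ 0.     -0.0001  0.0007] F [0.3 0.8 0.1] jigF [0.5 0.7 0.1] w 0.0611015537646857 jigpos [-179.1 -204.3  247. ]
```

```bash
Q='from geo import *;plan(J(37,-175,28),P[2]+np.pi/2)'
python3 -m creep '[[[0.006,0.045,0,0,0,0,-1],[0.012,0.09,0,0,0,0,-1],[0.018,0.135,0,0,0,0,-1],[0.024,0.18,0.03,0,0,0,-1],[0.029,0.216,0.06,0,0,0,-1],[0.029,0.216,0.105,0,0,0,-1],[0.029,0.216,0.15,0,0,0,-1],[0.029,0.216,0.19,0,0,0,-1],[0.029,0.216,0.215,0,0,0,-1],[0.029,0.216,0.218,0,0,0,-1],[0.029,0.216,0.218,0,0,0,-1]]]' >/dev/null;python3 -c "$Q"
python3 -m creep '[[[0.004,0,0,0,0,0,-1],[0.008,0,0,0,0,0,-1],[0.012,0,0,0,0,0,-1],[0.012,0,0,0,0,0,-1]]]' >/dev/null;python3 -c "$Q"
python3 -m creep '[[[0.002,0,0,0,0,0,-1],[0.004,0,0,0,0,0,-1],[0.004,0,0,0,0,0,-1]]]' >/dev/null;python3 -c "$Q"
```

```text
t 21.75 row [-0.0003  0.0006  0.0004] [-0.0004 -0.0001  0.0007] F [-0.8  0.1  0.3] jigF [-0.7  0.3  0.3] w 0.0005569460434231874 jigpos [  36.4 -174.7   28.4]
t 22.15 row [-0.0118  0.0003  0.002 ] [0.0005 0.0001 0.0005] F [-0.   0.5 -0.6] jigF [ 0.   0.5 -0.6] w 0.0006775230112056099 jigpos [  36.7 -163.2   30. ]
t 22.45 row [-0.0153  0.0008  0.001 ] [0.     0.     0.0003] F [-0.2  0.1  0.1] jigF [-0.2  0.1  0.1] w 0.000437953769526773 jigpos [  36.2 -159.7   29. ]
```

```bash
Q='from geo import *;plan(J(37,-175,28),P[2]+np.pi/2)'
for k in 1 2 3; do :; done
python3 -m creep '[[[0.001,0,0,0,0,0,-1],[0.002,0,0,0,0,0,-1],[0.002,0,0,0,0,0,-1]]]' >/dev/null;python3 -c "$Q"
python3 -m creep '[[[0.001,0,0,0,0,0,-1],[0.002,0,0,0,0,0,-1],[0.002,0,0,0,0,0,-1]]]' >/dev/null;python3 -c "$Q"
python3 -m creep '[[[0.001,0,0,0,0,0,-1],[0.002,0,0,0,0,0,-1],[0.002,0,0,0,0,0,-1]]]' >/dev/null;python3 -c "$Q"
```

```text
t 22.75 row [-0.0165  0.0008  0.0011] [0.     0.0004 0.0002] F [ 0.9 -4.5  0.3] jigF [ 0.2 -4.6  0.3] w 0.00047437221497516487 jigpos [  36.2 -158.5   29.1]
t 23.05 row [-0.0184  0.0008  0.0011] [0.     0.0005 0.0003] F [-0.4 -5.9 -0.7] jigF [-1.4 -5.8 -0.7] w 0.0003677780128135172 jigpos [  36.2 -156.6   29. ]
t 23.35 row [-0.0196  0.0008  0.0011] [0.     0.0009 0.0003] F [ 0.4 -9.  -0.1] jigF [-1.1 -8.9 -0.1] w 0.0005079894986824107 jigpos [  36.2 -155.4   29.1]
```

```bash
Q='from geo import *;plan(J(37,-175,28),P[2]+np.pi/2)'
python3 -m creep '[[[0.001,0,0,0,0,0,-1],[0.002,0,0,0,0,0,-1],[0.002,0,0,0,0,0,-1]]]' >/dev/null;python3 -c "$Q"
python3 -m creep '[[[0.001,0,0,0,0,0,-1],[0.002,0,0,0,0,0,-1],[0.002,0,0,0,0,0,-1]]]' >/dev/null;python3 -c "$Q"
python3 -m creep '[[[0.001,0,0,0,0,0,-1],[0.002,0,0,0,0,0,-1],[0.002,0,0,0,0,0,-1]]]' >/dev/null;python3 -c "$Q"
```

```text
t 23.65 row [-0.0206  0.0007  0.0013] [0.0001 0.0014 0.0004] F [ -0.4 -12.8  -0.6] jigF [ -2.4 -12.5  -0.6] w 0.00046570073262724044 jigpos [  36.2 -154.4   29.2]
t 23.95 row [-0.0211  0.0007  0.0014] [0.0001 0.0022 0.0004] F [  0.2 -16.7  -1.3] jigF [ -2.4 -16.5  -1.3] w 0.0003988768359209015 jigpos [  36.2 -153.9   29.3]
t 24.25 row [-0.0212  0.0007  0.0015] [0.0001 0.0032 0.0005] F [  1.1 -22.9  -2.3] jigF [ -2.5 -22.8  -2.3] w 0.0007159907136626145 jigpos [  36.2 -153.8   29.3]
```

```bash
cat > edge.py <<'E'
from geo import *
from station import arm
ys=np.arange(-175,-60,.5)
for n in("scene","side"):
    I=arm.capture(n)["img"][:,:,::-1]
    for x in(28,38,48):
        q=proj(n,[J(x,y,54) for y in ys]).astype(np.float32);p=cv2.remap(I,q[:,:1],q[:,1:],cv2.INTER_LINEAR)[:,0].astype(float)
        s=cv2.GaussianBlur((p[:,2]-p[:,0]).reshape(-1,1),(1,9),0)[:,0]
        h=(np.median(s[(ys>-138)&(ys<-125)])+np.median(s[(ys>-100)&(ys<-85)]))/2
        print(n,x,[float(ys[k]) for k in np.where((s[:-1]<h)&(s[1:]>=h)&(ys[:-1]>-140))[0]])
E
python3 edge.py
python3 -m creep '[[[-0.004,0,0,0,0,0,-1],[-0.01,0,0,0,0,0,-1],[-0.02,0,0,0,0,0,-1],[-0.03,0,0,0,0,0,-1],[-0.03,0,0,0,0,0,-1]]]'|grep force
python3 edge.py
```

```text
scene 28 [-103.0, -86.5]
scene 38 [-111.5, -78.0]
scene 48 [-115.5]
side 28 [-115.5]
side 38 [-114.5]
side 48 [-115.0]
wrist_force: [-0.7, 0.1, 0.3]
grip_force: 0.0
scene 28 [-137.0, -111.5, -86.0, -70.5, -62.0]
scene 38 [-136.0, -84.0, -69.5]
scene 48 [-130.0, -119.5]
side 28 [-118.5]
side 38 [-118.0]
side 48 [-118.5]
```

```bash
python3 -m creep '[[[0,0,-0.04,0,0,0,-1],[0,0,-0.08,0,0,0,-1],[-0.03,-0.02,-0.12,0,0,0,-1],[-0.06,-0.06,-0.14,0,0,0,-1],[-0.06,-0.1,-0.16,0,0,0,-1],[-0.06,-0.14,-0.16,0,0,0,-1],[-0.06,-0.17,-0.16,0,0,0,-1],[-0.06,-0.17,-0.16,0,0,0,-1]]]'|head -2
python3 edge.py
python3 -m creep '[[[0,0,0,0,0,0,-1],[0,0,0,0,0,0,-1],[0,0,0,0,0,0,-1],[0,0,0,0,0,0,-1],[0,0,0,0,0,0,-1],[0,0,0,0,0,0,-1],[0,0,0,0,0,0,-1],[0,0,0,0,0,0,-1]]]'|head -1
python3 edge.py
```

```text
t: 25.75
position: [0.4932, -0.0804, 0.1887]
scene 28 [-117.5]
scene 38 [-117.0]
scene 48 [-117.5]
side 28 [-118.5]
side 38 [-118.0]
side 48 [-118.5]
t: 26.65
scene 28 [-117.5]
scene 38 [-117.0]
scene 48 [-117.5]
side 28 [-118.5]
side 38 [-118.0]
side 48 [-118.5]
```

```bash
python3 -c '
from geo import *
plan(J(-34,-55,67),P[2]+np.pi/2)'
```

```text
t 26.75 row [0.1828 0.0999 0.122 ] [0.     0.     0.0003] F [ 0.1 -0.6  0.1] jigF [ 0.  -0.6  0.1] w 0.000920697638583313 jigpos [-133.7 -237.9  189. ]
```

```bash
Q='from geo import *;plan(J(-34,-55,67),P[2]+np.pi/2)'
python3 -m creep '[[[0.04,0.022,0,0,0,0,0.3],[0.08,0.044,0,0,0,0,0.3],[0.12,0.066,0,0,0,0,0.3],[0.16,0.088,0,0,0,0,0.3],[0.183,0.1,0.02,0,0,0,0.3],[0.183,0.1,0.05,0,0,0,0.3],[0.183,0.1,0.09,0,0,0,0.3],[0.183,0.1,0.12,0,0,0,0.3],[0.183,0.1,0.121,0,0,0,0.3],[0.183,0.1,0.121,0,0,0,0.3]]]' >/dev/null;python3 -c "$Q"
python3 -m creep '[[[0,0,0,0,0,0,-1],[0,0,0,0,0,0,-1],[0,0,0,0,0,0,-1],[0,0,0,0,0,0,-1],[0,0,0,0,0,0,-1],[0,-0.003,0,0,0,0,-1],[0,-0.008,0,0,0,0,-1],[0,-0.014,0,0,0,0,-1],[0,-0.014,0,0,0,0,-1]]]' >/dev/null;python3 -c "$Q"
python3 -m creep '[[[0,0,0,0,0,0,0],[0,0,0,0,0,0,0],[0,0,0,0,0,0,0.3],[0,0,0,0,0,0,0.3]]]' >/dev/null;python3 -c "$Q"
```

```text
t 27.75 row [-0.0001 -0.0001  0.0012] [-0.0002 -0.      0.0002] F [ 0.5 -0.4  0.9] jigF [ 0.4 -0.4  0.9] w 0.060905146172257556 jigpos [-33.9 -54.9  68.2]
t 28.65 row [-0.0001  0.0145  0.0015] [-0.0001  0.0001  0.0003] F [-1.2  0.3  4.7] jigF [-1.1  0.5  4.7] w 0.025307212227807574 jigpos [-48.5 -54.9  68.5]
t 29.05 row [-0.0002  0.0142  0.0005] [-0.0003 -0.      0.0002] F [ 0.2 -0.1 -0.6] jigF [ 0.2 -0.2 -0.6] w 0.05415005111321288 jigpos [-48.2 -54.8  67.5]
```

```bash
Q='from geo import *;plan(J(37,-166,29),P[2]+np.pi/2)'
python3 -m creep '[[[0,0,-0.045,0,0,0,0.3],[-0.01,0.008,-0.055,0,0,0,-1],[-0.045,0.034,-0.055,0,0,0,-1],[-0.085,0.065,-0.055,0,0,0,-1],[-0.112,0.085,-0.055,0,0,0,-1],[-0.112,0.085,-0.03,0,0,0,-1],[-0.112,0.085,0.01,0,0,0,-1],[-0.112,0.085,0.037,0,0,0,-1],[-0.112,0.085,0.037,0,0,0,-1]]]' >/dev/null;python3 -c "$Q"
python3 -m creep '[[[0.003,0,0,0,0,0,-1],[0.006,0,0,0,0,0,-1],[0.008,0,0,0,0,0,-1],[0.01,0,0,0,0,0,-1],[0.011,0,0,0,0,0,-1],[0.011,0,0,0,0,0,-1]]]' >/dev/null;python3 -c "$Q"
python3 -m creep '[[[0.0005,0,0,0,0,0,-1],[0.001,0,0,0,0,0,-1],[0.001,0,0,0,0,0,-1]]]' >/dev/null;python3 -c "$Q"
```

```text
t 29.95 row [ 0.0001  0.0035 -0.0035] [-0.0029 -0.0009  0.0001] F [-0.3  0.3  0.5] jigF [-0.3  0.3  0.5] w 0.0017513838632074257 jigpos [  33.5 -166.1   25.5]
t 30.55 row [-0.0089 -0.0014  0.0037] [0.0009 0.0009 0.0003] F [ 0.6 -3.6  3.4] jigF [ 0.  -3.6  3.4] w 0.0005274048223363436 jigpos [  38.4 -157.1   32.7]
t 30.85 row [-0.0093 -0.0014  0.0037] [0.0009 0.0011 0.0003] F [-0.5 -5.8  4.6] jigF [-1.4 -5.6  4.6] w 0.000752316699245493 jigpos [  38.4 -156.7   32.7]
```

```bash
Q='from geo import *;plan(J(37,-166,29),P[2]+np.pi/2)'
python3 edge.py|tail -2
python3 -m creep '[[[0.001,0,0,0,0,0,-1],[0.002,0,0,0,0,0,-1],[0.002,0,0,0,0,0,-1]]]' >/dev/null;python3 -c "$Q"
python3 -m creep '[[[0.001,0,0,0,0,0,-1],[0.002,0,0,0,0,0,-1],[0.002,0,0,0,0,0,-1]]]' >/dev/null;python3 -c "$Q"
python3 edge.py|tail -2
```

```text
side 38 [-118.0]
side 48 [-118.0]
t 31.25 row [-0.0106 -0.0015  0.0038] [0.0009 0.0015 0.0003] F [ 0.7 -8.9  4.8] jigF [-0.7 -8.9  4.8] w 0.0005570619698340496 jigpos [  38.4 -155.4   32.7]
t 31.55 row [-0.0118 -0.0015  0.0038] [0.0009 0.0019 0.0004] F [  0.3 -10.8   3. ] jigF [ -1.4 -10.7   3. ] w 0.0008597254872505784 jigpos [  38.4 -154.2   32.7]
side 38 [-115.0]
side 48 [-115.0]
```

```bash
Q='from geo import *;plan(J(37,-166,29),P[2]+np.pi/2)'
python3 -m creep '[[[-0.0005,0,0,0,0,0,-1],[-0.001,0,0,0,0,0,-1],[-0.0015,0,0,0,0,0,-1],[-0.002,0,0,0,0,0,-1],[-0.002,0,0,0,0,0,-1]]]' >/dev/null;python3 -c "$Q";python3 edge.py|tail -2
python3 -m creep '[[[-0.0005,0,0,0,0,0,-1],[-0.001,0,0,0,0,0,-1],[-0.001,0,0,0,0,0,-1]]]' >/dev/null;python3 -c "$Q";python3 edge.py|tail -2
python3 -m creep '[[[-0.0005,0,0,0,0,0,-1],[-0.001,0,0,0,0,0,-1],[-0.001,0,0,0,0,0,-1]]]' >/dev/null;python3 -c "$Q";python3 edge.py|tail -2
```

```text
t 32.15 row [-0.0118 -0.0014  0.0035] [0.0009 0.0008 0.0002] F [ 1.8 -5.1  4.4] jigF [ 0.9 -5.3  4.4] w 0.0004990565559612971 jigpos [  38.4 -154.2   32.5]
side 38 [-115.0]
side 48 [-115.0]
t 32.55 row [-0.0115 -0.001   0.0028] [0.0007 0.0004 0.0002] F [ 2.2 -4.8  3.3] jigF [ 1.4 -5.1  3.3] w 0.00025781392419225904 jigpos [  38.  -154.5   31.8]
side 38 [-116.0]
side 48 [-115.0]
t 32.95 row [-0.0111 -0.0003  0.002 ] [0.0001 0.0001 0.0003] F [ 1.6 -4.6  3.2] jigF [ 0.9 -4.8  3.2] w 0.00010642022988882215 jigpos [  37.3 -154.9   31. ]
side 38 [-116.5]
side 48 [-117.0]
```

```bash
Q='from geo import *;plan(J(37,-166,29),P[2]+np.pi/2)'
python3 -m creep '[[[-0.0005,0,0,0,0,0,-1],[-0.001,0,0,0,0,0,-1],[-0.001,0,0,0,0,0,-1]]]' >/dev/null;python3 -c "$Q";python3 edge.py|tail -3
python3 -m creep '[[[-0.0005,0,0,0,0,0,-1],[-0.001,0,0,0,0,0,-1],[-0.001,0,0,0,0,0,-1]]]' >/dev/null;python3 -c "$Q";python3 edge.py|tail -3
python3 -m creep '[[[-0.0005,0,0,0,0,0,-1],[-0.001,0,0,0,0,0,-1],[-0.001,0,0,0,0,0,-1]]]' >/dev/null;python3 -c "$Q";python3 edge.py|tail -3
```

```text
t 33.35 row [-0.0105  0.0002  0.0016] [-0.0003 -0.0002  0.0003] F [ 1.2 -2.9  1.8] jigF [ 0.8 -3.1  1.8] w 0.0007303964156289855 jigpos [  36.8 -155.5   30.6]
side 28 [-117.0]
side 38 [-117.0]
side 48 [-117.0]
t 33.75 row [-0.0096  0.0002  0.0016] [-0.0003 -0.0002  0.0003] F [ 0.5 -1.8 -0.3] jigF [ 0.2 -1.9 -0.3] w 0.0006056915984999729 jigpos [  36.8 -156.4   30.6]
side 28 [-117.5]
side 38 [-118.0]
side 48 [-118.0]
t 34.15 row [-0.0086  0.0002  0.0016] [-0.0003 -0.0003  0.0003] F [-0.6  0.7  0.5] jigF [-0.5  0.8  0.5] w 0.0006211766351858887 jigpos [  36.8 -157.4   30.6]
side 28 [-118.5]
side 38 [-118.0]
side 48 [-118.5]
```

```bash
Q='from geo import *;plan(J(-48.2,-55,67),P[2]+np.pi/2)'
python3 -m creep '[[[-0.01,0,0,0,0,0,-1],[-0.01,0,-0.04,0,0,0,-1],[-0.01,0,-0.085,0,0,0,0.3],[0.025,-0.03,-0.11,0,0,0,0.3],[0.06,-0.055,-0.11,0,0,0,0.3],[0.1,-0.083,-0.11,0,0,0,0.3],[0.102,-0.085,-0.11,0,0,0,0.3],[0.102,-0.085,-0.11,0,0,0,0.3]]]' >/dev/null;python3 -c "$Q"; python3 edge.py
python3 -m creep '[[[0,0,0.03,0,0,0,0.3],[0,0,0.06,0,0,0,0.3],[0,0,0.072,0,0,0,0.3],[0,0,0.072,0,0,0,0.3],[0,0,0.072,0,0,0,0.3]]]' >/dev/null;python3 -c "$Q"
```

```text
t 35.05 row [ 0.0006 -0.0001  0.0741] [0.0001 0.0001 0.0007] F [ 0.2 -1.1 -0.3] jigF [ 0.1 -1.1 -0.3] w 0.04522689310980447 jigpos [-48.1 -55.6 141.1]
scene 28 [-117.5]
scene 38 [-117.5]
scene 48 [-117.5]
side 28 [-116.5]
side 38 [-118.0]
side 48 [-118.5]
t 35.65 row [ 0.0016 -0.0014  0.0028] [0.0004 0.0001 0.    ] F [ 0.5 -0.   0.1] jigF [ 0.5 -0.1  0.1] w 0.06099486903221881 jigpos [-46.8 -56.6  69.8]
```

Resting at −118, stable. Grip the knob and clamp again.

```bash
Q='from geo import *;plan(J(-34,-55,67),P[2]+np.pi/2)'
python3 -m creep '[[[0.001,-0.001,0.002,0,0,0,-1],[0.001,-0.001,0.002,0,0,0,-1],[0.001,-0.001,0.002,0,0,0,-1],[0.001,-0.001,0.002,0,0,0,-1],[0.001,-0.001,0.002,0,0,0,-1],[0.001,-0.001,0.002,0,0,0,-1]]]' >/dev/null;python3 -c "$Q"
python3 -m creep '[[[0,0.002,0,0,0,0,-1],[0,0.005,0,0,0,0,-1],[0,0.008,0,0,0,0,-1],[0,0.01,0,0,0,0,-1],[0,0.012,0,0,0,0,-1],[0,0.013,0,0,0,0,-1],[0,0.014,0,0,0,0,-1],[0,0.014,0,0,0,0,-1]]]' >/dev/null;python3 -c "$Q"
python3 -m creep '[[[0,0.001,0,0,0,0,-1],[0,0.002,0,0,0,0,-1],[0,0.002,0,0,0,0,-1]]]' >/dev/null;python3 -c "$Q"
```

```text
t 36.25 row [-0.0002  0.0147  0.0003] [0.0002 0.     0.0003] F [ 0.1 -0.2  1.7] jigF [ 0.1 -0.2  1.7] w 0.025140221684595777 jigpos [-48.7 -54.8  67.3]
t 37.05 row [-0.0002  0.0004  0.0003] [ 0.0002 -0.      0.0003] F [-1.8  0.3  4.5] jigF [-1.7  0.6  4.5] w 0.025395404994962373 jigpos [-34.4 -54.8  67.3]
t 37.35 row [-0.0002  0.      0.0003] [-0.0012  0.      0.0004] F [-9.  -2.4 10.9] jigF [-9.2 -0.9 10.9] w 0.025357962737680782 jigpos [-34.  -54.8  67.3]
```

```bash
Q='from geo import *;plan(J(-34,-55,67),P[2]+np.pi/2)'
python3 -m creep '[[[0,0.001,0,0,0,0,-1],[0,0.002,0,0,0,0,-1],[0,0.003,0,0,0,0,-1],[0,0.003,0,0,0,0,-1],[0,0.003,0,0,0,0,-1]]]' >/dev/null;python3 -c "$Q"
python3 -m creep '[[[0,0,0,0,0,0,0.3],[0,0,0,0,0,0,0.3],[0,0,0,0,0,0,0.3],[0,0,0,0,0,0,0.3],[0,0,0,0,0,0,0.3]]]' >/dev/null;python3 -c "$Q"
python3 -m creep '[[[0,-0.003,-0.02,0,0,0,0.3],[0,-0.003,-0.06,0,0,0,0.3],[0,-0.003,-0.1,0,0,0,0.3],[0,-0.003,-0.15,0,0,0,0.3],[-0.04,-0.04,-0.18,0,0,0,0.3],[-0.08,-0.08,-0.18,0,0,0,0.3],[-0.12,-0.12,-0.18,0,0,0,0.3],[-0.15,-0.15,-0.18,0,0,0,0.3],[-0.15,-0.15,-0.18,0,0,0,0.3],[-0.15,-0.15,-0.18,0,0,0,0.3]]]'|head -2
python3 edge.py
python3 - <<'E'
from station import arm
import cv2,numpy as np
a=arm.capture("scene")["img"][:,:,::-1];b=arm.capture("side")["img"][:,:,::-1]
f=lambda i,r,c:cv2.resize(i[r:r+120,c:c+100],(400,480),interpolation=cv2.INTER_CUBIC)
cv2.imwrite("pics/s4.png",np.hstack([f(a,160,330),f(b,230,235)]))
E
```

```text
t 37.85 row [-0.0002  0.0001  0.0001] [-0.0038  0.0001  0.0006] F [-19.6  -4.7  19.3] jigF [-20.1  -1.6  19.3] w 0.025718506625545867 jigpos [-34.1 -54.8  67.1]
t 38.35 row [-0.0002 -0.0043 -0.0002] [ 0.     -0.      0.0002] F [ 0.4  0.2 -0.3] jigF [ 0.4  0.1 -0.3] w 0.06022315901615772 jigpos [-29.7 -54.8  66.8]
t: 39.35
position: [0.4444, -0.057, 0.2472]
scene 28 [-117.5]
scene 38 [-117.5]
scene 48 [-117.5]
side 28 [-119.0]
side 38 [-118.5]
side 48 [-118.5]
```

View pics/s4.png

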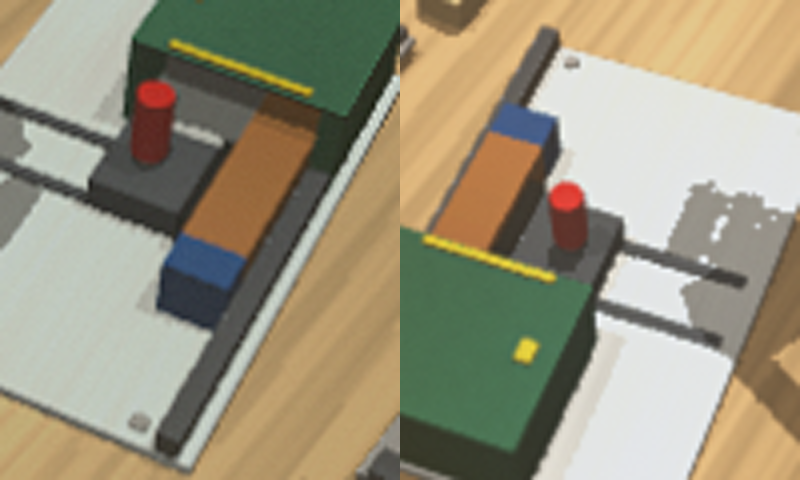

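```bash
python3 -c '
from geo import *
plan(J(37,-166,29),P[2]+np.pi/2)'
```

```text
t 39.55 row [0.0378 0.2162 0.218 ] [ 0.     -0.0001  0.0007] F [-0.2  0.1  0.5] jigF [-0.2  0.2  0.5] w 0.0612064342992363 jigpos [-179.2 -204.3  246.9]
```

```bash
Q='from geo import *;plan(J(37,-166,29),P[2]+np.pi/2)'
python3 -m creep '[[[0.006,0.045,0,0,0,0,-1],[0.012,0.09,0,0,0,0,-1],[0.018,0.135,0,0,0,0,-1],[0.024,0.18,0.03,0,0,0,-1],[0.036,0.215,0.06,0,0,0,-1],[0.036,0.215,0.105,0,0,0,-1],[0.036,0.215,0.15,0,0,0,-1],[0.036,0.215,0.19,0,0,0,-1],[0.036,0.215,0.215,0,0,0,-1],[0.036,0.215,0.217,0,0,0,-1],[0.036,0.215,0.217,0,0,0,-1],[0.036,0.215,0.217,0,0,0,-1]]]' >/dev/null;python3 -c "$Q"
python3 -m creep '[[[0.004,0,0,0,0,0,-1],[0.008,0,0,0,0,0,-1],[0.01,0,0,0,0,0,-1],[0.012,0,0,0,0,0,-1],[0.014,0,0,0,0,0,-1],[0.015,0,0,0,0,0,-1],[0.016,0,0,0,0,0,-1],[0.016,0,0,0,0,0,-1]]]' >/dev/null;python3 -c "$Q";python3 edge.py|tail -2
```

```text
t 40.75 row [ 0.0027 -0.      0.0031] [0.0011 0.0003 0.0005] F [-0.5  0.3 -0.1] jigF [-0.5  0.4 -0.1] w 0.0005498022666996688 jigpos [  37.  -168.7   32.1]
t 41.55 row [-0.0104  0.0014  0.0018] [0.0003 0.0016 0.0004] F [ 0.5 -8.1  0.7] jigF [-0.8 -8.   0.7] w 0.0007185865372556942 jigpos [  35.6 -155.6   30.7]
side 38 [-117.0]
side 48 [-117.0]
```

```bash
Q='from geo import *;plan(J(37,-166,29),P[2]+np.pi/2)'
python3 -m creep '[[[0.001,0,0,0,0,0,-1],[0.002,0,0,0,0,0,-1],[0.003,0,0,0,0,0,-1],[0.003,0,0,0,0,0,-1],[0.003,0,0,0,0,0,-1]]]' >/dev/null;python3 -c "$Q";python3 edge.py|tail -2
python3 -m creep '[[[-0.0005,0,0,0,0,0,-1],[-0.001,0,0,0,0,0,-1],[-0.0015,0,0,0,0,0,-1],[-0.002,0,0,0,0,0,-1],[-0.0025,0,0,0,0,0,-1],[-0.003,0,0,0,0,0,-1],[-0.0035,0,0,0,0,0,-1],[-0.004,0,0,0,0,0,-1],[-0.004,0,0,0,0,0,-1]]]' >/dev/null;python3 -c "$Q";python3 edge.py|tail -2
python3 -m creep '[[[-0.0005,0,0,0,0,0,-1],[-0.001,0,0,0,0,0,-1],[-0.0015,0,0,0,0,0,-1],[-0.002,0,0,0,0,0,-1],[-0.0025,0,0,0,0,0,-1],[-0.003,0,0,0,0,0,-1],[-0.003,0,0,0,0,0,-1]]]' >/dev/null;python3 -c "$Q";python3 edge.py|tail -2
```

```text
t 42.15 row [-0.0121  0.0014  0.0019] [0.0003 0.0022 0.0003] F [  1.3 -12.9   0.7] jigF [ -0.7 -13.    0.7] w 0.00024947912247709757 jigpos [  35.6 -153.9   30.8]
side 38 [-114.5]
side 48 [-115.0]
t 43.15 row [-0.012   0.0014  0.0013] [0.0003 0.0002 0.0003] F [ 0.4 -5.   3.2] jigF [-0.4 -5.   3.2] w 0.0008003337717905196 jigpos [  35.6 -154.    30.3]
side 38 [-114.5]
side 48 [-115.0]
t 43.95 row [-0.0098  0.0024  0.0003] [-0.0005 -0.0003  0.0003] F [-0.   0.4 -0.4] jigF [ 0.   0.4 -0.4] w 0.0006721296684182041 jigpos [  34.6 -156.2   29.4]
side 38 [-117.5]
side 48 [-118.0]
```

```bash
python3 -m creep '[[[-0.01,0,0,0,0,0,-1],[-0.02,0,0,0,0,0,-1],[-0.03,0,-0.04,0,0,0,-1],[-0.03,0,-0.08,0,0,0,-1],[-0.05,-0.03,-0.12,0,0,0,-1],[-0.06,-0.07,-0.15,0,0,0,-1],[-0.06,-0.11,-0.15,0,0,0,-1],[-0.06,-0.11,-0.15,0,0,0,-1],[-0.06,-0.11,-0.15,0,0,0,-1]]]'|head -3
python3 edge.py; python3 -c "
from station import arm
print(arm.job_done())"
```

```text
t: 44.95
position: [0.5504, -0.0514, 0.1803]
ee_rot: [0.649, 0.761, 0.0, 0.0]
scene 28 [-116.5]
scene 38 [-117.0]
scene 48 [-117.0]
side 28 [-117.5]
side 38 [-118.0]
side 48 [-118.0]
the job is handed in; nothing more can be done
None
```

I handed the job in at about 45 s: the batten lies on the bed, blue end out, pushed solid against the stop and clamped to the fence by the jaw. It settled back about 3 mm each time I let go; I took that as give in the stop but could not see the plate to confirm it. It sprang about 5 mm off the stop on first release, so I backed the jaw off, pushed it home, clamped again at about 20 N, and pushed it home once more after clamping.

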